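# Open the push-and-turn cap of the bearing-wash bottle

## Robot

A 6-joint arm with a two-finger parallel gripper is mounted at the origin on the work surface. World frame = base frame: x ahead of the robot, y to its left, z up, the work surface at z = 0. Lengths are in m, angles in degrees, forces in N, time in s.
With the tool pointing down it reaches from about 0.35 to 0.875 m from the base axis. Payload 4.2 kg.
Tool frame: the origin (TCP) lies on the centre line of the jaws, within the pads' length; the fingertips stand 19 mm ahead of it and the grasp point (between the pads) is the TCP; z points along the fingers, y is the line along which they close (so a half turn about z gives the same grasp; the last joint's range is limited). The gripper opens to 87 mm and grips with 3 to 60 N. Pads are 19 mm wide; open, the fingers measure 117 mm over their backs; the gripper's body (75 mm by 190 mm) begins 51 mm behind the grasp point.
Start: joints at [80.42, 22.042, 0.453, 0, -68.411, -14.817], TCP at [0.258, 0.569, 0.242] pointing down, gripper open.
Joint ranges: [-179.83, 179.83], [-69.29, 118.12], [-61.27, 80.66], [-181.25, 117.63], [-171.15, -9.14], [-177.46, 177.46]. Speed limits (degrees/s): [159.86, 159.86, 180, 180, 180, 180].

## Interface

Orientations are given as a 3x3 rotation matrix whose columns are the frame's x, y, z axes.
In Python, from station import sense, capture, finish_job, search_frame, masks_of gives the robot as it stands.
- The arm moves only by the tool drive_tool, never from a script. Its argument "rows" is a list of rows, each a list of 7 numbers: the opening in per cent of the stroke, from 0 (shut) to 100 (fully open), then the shift along the world's x, y, z in mm, then the turn, a rotation vector about the world's x, y, z in rad. In form: [[fingers, dx, dy, dz, wx, wy, wz], ...]. A call has 1 to 5 rows; each row shifts and turns the commanded pose from where the row before left it; what a row does not reach is not made up. A row lasts 1/12 s, in which the tool goes at most 41.7 mm and 7.16 degrees, less where a joint would pass 70% of its speed; a pose out of reach is approached as far as the arm can. A call is refused whole if a number of a shift passes 41.7 or a number of a turn 0.125, either way. A call with a gripper value outside its range is refused whole. The fingers move at their own pace and stop on an object; the grip force is fixed at half the most. Time passes only in rows, so rows that do not move let the fingers close. It gives the time, the measured TCP pose, the force, the opening and the grip force at its end, in the units of the state.
- sense(): the state, without advancing time (a new reading comes with each control period).
- capture(name): name is "scene" or "side" or "wrist"; returns a dict with "frame" (400x640x3 uint8, red, green, blue), "z_map" (400x640 float32, m along the optical axis (not along the pixel's ray), 0 where there is no reading), "fx", "fy", "cx", "cy" (pixels), "R" (3x3) and "t" (3): a world point X has camera coordinates R X + t; the wrist camera has in their place "T_tool_cam" (4x4, takes a point from camera to tool coordinates, whose origin is the TCP and whose axes are the flange's). Camera axes: x right, y down, z forward; pixel columns grow to the right and rows downward; lengths in m; the calibration is good to about 2 mm. A picture is of the moment at which its call begins: read the wrist's pose just before it.
- finish_job(): hands the job in; it is judged then, once.
Trained networks look in a picture, given as the dict that the camera call returned (one of the last four; its "shot" number tells which), for a name from the list of things; names that differ only in an ending like _2 or _b are one class to them, and where a whole thing is asked for, a point or a joint stands for the part that bears it (a point fixed in the world has none). Each returns a list of dicts, best first, with "p" (0 to 1); they miss things now and then, are a little off and sometimes report something else, mostly with a low value. They report only what shows in the picture. A call takes as long as a camera call. They do not tell look-alikes from the thing itself.
- search_frame(label, picture): "xy" ([column, row] in pixels, amid what is visible of it).
- masks_of(label, picture): "region" (400x640 bool, what is visible of it) and "xy" ([column, row] in pixels, amid what is visible of it).
The state is a dict: "time_s": time; "joints": joint angles; "joint_velocities": joint speeds; "effort": joint torques, N m; "tcp_pos": TCP position; "ee_rot": TCP orientation; "wrist_force": force on the tool from outside, world axes, zero at the start; "moment": the same for the moment, N m; "gripper_width": opening from 0.0 (shut) to 1.0 (fully open); "gripper_force": force on a finger pad.
Only numpy, scipy, OpenCV 4.12 (cv2) and the standard library are available. Lean on these libraries where they do the work, as an engineer would, in place of code of your own. Each camera call takes 0.05 s, during which the arm holds its last target. There are 200 camera calls.

## Task

Open the bearing-wash bottle so that bearings can go in: press its red safety cap down against the spring, and keeping it down turn it anticlockwise (seen from above) until you feel it come up against its stop, then lift it straight off. Finish while holding the cap in the gripper, level and still, about 10 cm above the bottle's mouth and straight over it: do not put it down or let go. Leave the other things on the worktop where they are.

Things in the scene. Friction and masses are not known exactly. Their poses are not given: they have to be found in the camera images.
- bottle: white squat plastic bottle, 82 mm diameter, clamped on a 110 x 110 x 8 mm plate bolted to the worktop (it cannot move). Origin: centre of the plate's underside, z up. Shoulder ends 112 mm up; above it a 28 mm diameter neck with flange pieces out to 39 mm diameter, mouth rim 150 mm up. All other fixed equipment stands at the sides of the worktop, well away.
- mouth (a point): centre of the bottle's mouth rim, 150 mm above the worktop; same axes as the bottle
- cap: red round cap, 50 mm diameter, 34 mm tall, about 40 g, locked on the neck by two lugs inside its skirt (bayonet). Origin: centre of its open underside, z up. Closed, its underside is 128 mm and its top 162 mm above the worktop, with nothing beside it but the neck below, down to the shoulder at 112 mm. Unpressed or turned clockwise it stays locked. Lifted, it clears the rim after 22 mm.
- cap_top (a point): centre of the cap's top, 34 mm above its origin; a white line runs from it along the cap's +x. Held down, the cap turns anticlockwise by about 50 to 70 degrees (differs each time) to a hard stop; there the lugs are free and it lifts straight off (a few degrees back from the stop still do). Turning takes little torque, under 0.5 N m; at the stop it rises sharply.
- strainer (a joint): sprung steel strainer disc in the mouth, under the cap: metres pressed down, 0 with the cap closed. It pushes the cap up with about 6 N at 0 and 12 N at 0.006, where the cap meets a hard stop on the rim; the cap must be held down at least 4 mm to turn past the safety tooth. With the cap off it stands 9 mm above the rim.
- wheel: bystander: blue urethane wheel lying flat, 53 mm diameter, 32 mm tall; origin centre of underside
- saucer: bystander: white ceramic saucer, 120 mm diameter, 18 mm tall, with three 22 mm bearings in it; origin centre of underside
- riser_a: bystander: aluminium riser frame 80 x 55 x 9 mm; origin centre of underside
- riser_b: bystander: aluminium riser frame 80 x 55 x 9 mm; origin centre of underside
- t_tool: bystander: steel T-tool lying flat, stem 125 mm along its x, 90 mm crossbar, 18 mm thick; origin on the worktop under the middle of the stem
Things that resemble listed ones, but are neither listed nor needed, are in the scene too. Leave any green or pink look-alike of the bottle alone. There is more than one size of the cap; the job needs the larger.

How it is judged (in metres and radians):
On the way, in this order (a step that is already met when the one before it is completed fails the run):
1. the cap is pressed down at least 3 mm while still at its locked angle (z of cap in the frame of bottle below 0.125 m and angle between the x axis of cap and the x axis of bottle, either way round below 0.5 rad and horizontal distance between cap and bottle below 0.004 m), for 0.1 s.
2. the cap, still on the neck, is turned past the safety tooth to its open angle (z of cap in the frame of bottle below 0.138 m and angle between the x axis of cap and the x axis of bottle, either way round above 0.88 rad and horizontal distance between cap and bottle below 0.005 m), for 0.1 s.
At the end, for the whole second after the job is handed in: The gripper holds the cap still (under 30 mm/s) and level (within 0.25 rad), its underside 50 to 160 mm above the bottle's mouth and within 30 mm of straight over it, carried by the fingers alone and not touching the bottle (z of cap in the frame of mouth between 0.05 and 0.16 m and horizontal distance between cap and mouth below 0.03 m and angle between cap's own z axis and vertical below 0.25 rad and contact force between the fingers and cap above 1 N and contact force between cap and bottle below 0.1 N and linear speed of cap below 0.03 m/s); the arm keeps its last pose, push and grip.
It fails at once if the wheel, the saucer, a riser or the T-tool is moved more than 20 mm (distance of any of wheel, saucer, riser_a, riser_b, t_tool from where it was at the start of the episode above 0.02 m).
It also fails if it takes over 43 s, if anything falls off the work surface, if the arm or the gripper's body presses on something with over 40 N, if the wrist force passes 120 N, or if a joint passes its speed limit or range.

## Working session

There is one attempt and no reset: what is moved stays moved. The work goes in short steps, Python scripts to look and compute and a tool call to move; the robot and the scene stay as the last step left them, time stands still between calls to the robot, and variables do not carry over. Pictures are saved under pics/ and viewed, at most 10 in all, crops included, and the job is handed in when it is done.

Besides the shell and the picture viewer there is one more tool, called after "Call:" by a JSON object that holds its "op" and its "data". drive_tool: Moves the arm, as the interface text tells. Its arguments: {"type":"object","properties":{"rows":{"type":"array"}},"required":["rows"]}

```bash
mkdir -p pics; cat > h.py <<'E'
import numpy as np, cv2
from station import sense, capture, finish_job, search_frame, masks_of
def cloud(c,s=None):
    z=c["z_map"];v,u=np.mgrid[:400,:640]
    P=np.stack([(u-c["cx"])/c["fx"]*z,(v-c["cy"])/c["fy"]*z,z],-1)
    if "R" in c: return (P-np.array(c["t"]))@np.array(c["R"])
    T=np.array(c["T_tool_cam"]); P=P@T[:3,:3].T+T[:3,3]
    return P@np.array(s["ee_rot"]).T+np.array(s["tcp_pos"])
E
python3 - <<'E'
from h import *
s=sense();print(s)
ims=[]
for n in ["scene","side"]:
    c=capture(n);ims.append(c["frame"]);W=cloud(c)
    for l in ["cap","bottle"]:
        for d in masks_of(l,c):
            m=d["region"]&(c["z_map"]>0);p=W[m]
            if len(p)<5: continue
            print(n,l,round(d["p"],2),d["xy"],m.sum(),np.median(p,0).round(3),np.percentile(p,2,0).round(3),np.percentile(p,98,0).round(3),np.median(c["frame"][m],0))
im=np.vstack(ims);cv2.imwrite("pics/a.png",cv2.resize(im[:,:,::-1],(480,600)))
cv2.imwrite("pics/b.png",ims[0][:,:,::-1])
E
```

```text
{'time_s': 0.0, 'joints': array([ 8.04205286e+01,  2.20919906e+01,  3.80173063e-01, -3.04531705e-02,
       -6.84123975e+01, -1.48183281e+01]), 'joint_velocities': array([-0.04933173,  0.0089664 ,  0.02602271, -0.02653748,  0.03983571,
       -0.07977831]), 'effort': array([-1.89808045e-03, -3.90664530e+01,  1.87399650e+01,  4.21998248e+00,
        1.09520636e-02, -2.02304846e-04]), 'tcp_pos': array([0.25789282, 0.56868986, 0.24044552]), 'ee_rot': array([[ 9.10618542e-01, -4.13247083e-01, -8.48108241e-04],
       [-4.13247946e-01, -9.10616226e-01, -2.05543375e-03],
       [ 7.71008767e-05,  2.22219507e-03, -9.99997528e-01]]), 'wrist_force': array([ 0.446055  , -1.08112069,  0.11815725]), 'moment': array([0.03645764, 0.02017273, 0.033787  ]), 'gripper_force': 0.0, 'gripper_width': 1.0014974165906951}
scene cap 0.84 [265.6, 211.5] 341 [ 0.572 -0.15   0.159] [ 0.54  -0.171  0.131] [ 0.584 -0.125  0.165] [236.  53.  42.]
scene cap 0.53 [233.0, 262.7] 166 [ 0.559 -0.258  0.021] [ 0.537 -0.272 -0.   ] [ 0.57  -0.241  0.027] [221.5  40.   34.5]
scene bottle 0.72 [267.5, 248.4] 1524 [ 0.587 -0.164  0.053] [ 0.516 -0.198  0.004] [ 0.613 -0.101  0.112] [193. 185. 173.]
scene bottle 0.71 [309.6, 208.9] 1455 [0.515 0.018 0.061] [ 0.448 -0.018  0.004] [0.545 0.079 0.153] [205. 111. 130.]
side cap 0.69 [347.5, 169.5] 405 [ 0.554 -0.133  0.157] [ 0.532 -0.324 -0.001] [ 0.58  -0.118  0.162] [208.   9.   0.]
side bottle 0.74 [347.1, 200.5] 1564 [ 0.551 -0.116  0.052] [ 0.503 -0.182  0.001] [ 0.608 -0.091  0.11 ] [208.  200.  190.5]
side bottle 0.69 [358.4, 253.0] 2356 [0.483 0.062 0.056] [ 0.436 -0.008 -0.   ] [0.541 0.09  0.152] [225. 136. 158.]
side bottle 0.58 [410.6, 216.1] 2030 [ 0.382 -0.103  0.057] [ 0.332 -0.175  0.001] [ 0.434 -0.076  0.151] [ 15. 153.  58.]
```

View pics/b.png

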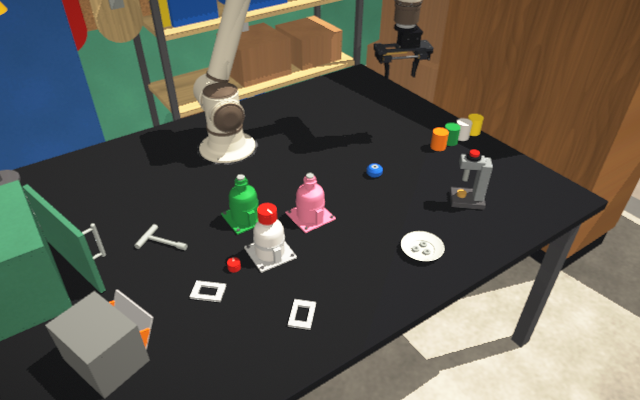

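The scene shows the white bottle with its red cap at (267,211). The small cap is at (233,263), with the green bottle at (243,205) and the pink one at (310,205) nearby. I'm moving above the cap.

Call:
{"op": "drive_tool", "data": {"rows": [[100, 15, -36, 8, 0, 0, 0], [100, 15, -36, 8, 0, 0, 0], [100, 15, -36, 8, 0, 0, 0], [100, 15, -36, 8, 0, 0, 0], [100, 15, -36, 8, 0, 0, 0]]}}

```text
time_s: 0.72
tcp_pos: [0.3334, 0.3874, 0.2819]
ee_rot: [[0.911, -0.412, 0.0], [-0.412, -0.911, -0.0], [0.0, 0.0, -1.0]]
wrist_force: [0.1, -0.2, 0.8]
gripper_width: 0.997
gripper_force: 0.0
```

Call:
{"op": "drive_tool", "data": {"rows": [[100, 15, -36, 4, 0, 0, 0], [100, 15, -36, 4, 0, 0, 0], [100, 15, -36, 4, 0, 0, 0], [100, 15, -36, 4, 0, 0, 0], [100, 15, -36, 4, 0, 0, 0]]}}

```text
time_s: 1.13
tcp_pos: [0.4083, 0.2073, 0.3021]
ee_rot: [[0.911, -0.413, 0.001], [-0.413, -0.911, 0.001], [0.0, -0.001, -1.0]]
wrist_force: [0.9, 0.4, -0.1]
gripper_width: 0.996
gripper_force: 0.0
```

Call:
{"op": "drive_tool", "data": {"rows": [[100, 15, -36, 0, 0, 0, 0], [100, 15, -36, 0, 0, 0, 0], [100, 15, -36, 0, 0, 0, 0], [100, 15, -36, 0, 0, 0, 0], [100, 15, -36, 0, 0, 0, 0]]}}

```text
time_s: 1.55
tcp_pos: [0.4833, 0.0273, 0.3019]
ee_rot: [[0.911, -0.413, 0.001], [-0.413, -0.911, 0.0], [0.001, -0.001, -1.0]]
wrist_force: [0.6, 1.3, -0.0]
gripper_width: 1.003
gripper_force: 0.0
```

Call:
{"op": "drive_tool", "data": {"rows": [[100, 15, -36, 0, 0, 0, 0], [100, 15, -36, 0, 0, 0, 0], [100, 15, -36, 0, 0, 0, 0], [100, 15, -36, 0, 0, 0, 0], [100, 0, 0, 0, 0, 0, 0]]}}

```text
time_s: 1.97
tcp_pos: [0.5446, -0.1199, 0.3006]
ee_rot: [[0.908, -0.419, -0.001], [-0.419, -0.908, -0.001], [-0.0, 0.002, -1.0]]
wrist_force: [0.5, 0.5, -0.1]
gripper_width: 0.999
gripper_force: 0.0
```

```bash
python3 - <<'E'
from h import *
s=sense();print(s["time_s"],s["tcp_pos"],s["joints"].round(1),s["ee_rot"].round(2))
c=capture("wrist");W=cloud(c,s)
cv2.imwrite("pics/c.png",c["frame"][:,:,::-1])
def rep(c,W,n):
    for d in masks_of("cap",c):
        m=d["region"]&(c["z_map"]>0);p=W[m]
        if len(p)<5: continue
        t=p[(p[:,2]>.155)&(p[:,2]<.17)]
        print(n,round(d["p"],2),d["xy"],m.sum(),np.median(p,0).round(3))
        if len(t)>5: print(t.min(0).round(4),t.max(0).round(4),cv2.minEnclosingCircle(t[:,:2].astype(np.float32)),np.median(t[:,2]))
rep(c,W,"wrist")
for n in ["scene","side"]:
    c=capture(n);rep(c,cloud(c),n)
E
```

```text
1.9667 [ 0.54464042 -0.1199267   0.300606  ] [  4.3  13.4  -3.5   0.1 -73.2  60.9] [[ 0.91 -0.42 -0.  ]
 [-0.42 -0.91 -0.  ]
 [-0.    0.   -1.  ]]
wrist 0.92 [428.7, 118.1] 784 [ 0.551 -0.254  0.022]
wrist 0.73 [332.2, 129.0] 5300 [ 0.583 -0.15   0.011]
[ 0.5396 -0.1709  0.1555] [ 0.5716 -0.1234  0.1633] ((0.5568082928657532, -0.14734289050102234), 0.024980803951621056) 0.16150303429851115
wrist 0.67 [348.3, 166.3] 3101 [ 0.559 -0.148  0.162]
[ 0.5326 -0.1723  0.155 ] [ 0.5824 -0.1234  0.1643] ((0.5573967695236206, -0.14773547649383545), 0.025112370029091835) 0.16163569899319052
scene 0.74 [264.2, 211.3] 380 [ 0.569 -0.15   0.159]
[ 0.5322 -0.1707  0.1554] [ 0.5859 -0.1214  0.1658] ((0.5589547753334045, -0.14354394376277924), 0.028565170243382454) 0.16119604616869287
scene 0.55 [231.9, 264.3] 161 [ 0.559 -0.257  0.021]
side 0.62 [347.6, 171.3] 351 [ 0.554 -0.13   0.157]
[ 0.5331 -0.1695  0.1551] [ 0.5787 -0.1176  0.1637] ((0.5552245378494263, -0.14367707073688507), 0.026776788756251335) 0.15964268050514166
```

View pics/c.png

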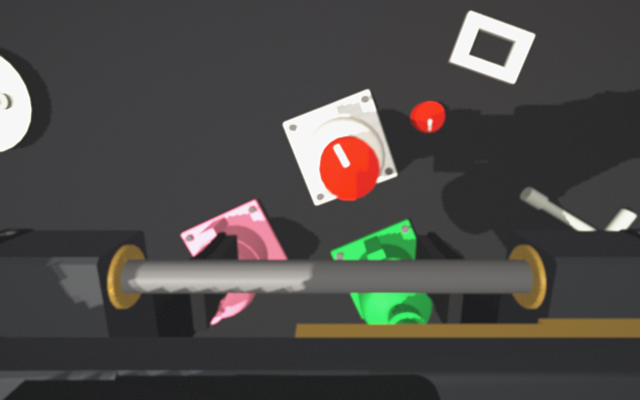

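The wrist view shows the large cap at (350,168) on the white bottle, and the small cap at (428,117) off to the side. I'll centre over the large cap, descend partway and check.

Call:
{"op": "drive_tool", "data": {"rows": [[100, 6, -14, -20, 0, 0, 0], [100, 7, -14, -25, 0, 0, 0], [100, 0, 0, -25, 0, 0, 0], [100, 0, 0, -15, 0, 0, 0], [100, 0, 0, 0, 0, 0, 0]]}}

```text
time_s: 2.68
tcp_pos: [0.5538, -0.1414, 0.213]
ee_rot: [[0.911, -0.412, -0.008], [-0.412, -0.911, 0.001], [-0.007, 0.002, -1.0]]
wrist_force: [-0.3, 0.3, 0.1]
gripper_width: 0.996
gripper_force: 0.0
```

Call:
{"op": "drive_tool", "data": {"rows": [[100, 0, 0, 0, 0, 0, 0], [100, 0, 0, 0, 0, 0, 0]]}}

```text
time_s: 2.85
tcp_pos: [0.557, -0.1421, 0.2183]
ee_rot: [[0.911, -0.411, 0.003], [-0.411, -0.911, -0.001], [0.003, -0.001, -1.0]]
wrist_force: [0.4, 0.1, -0.7]
gripper_width: 0.998
gripper_force: 0.0
```

```bash
python3 - <<'E'
from h import *
s=sense();print(s["time_s"],s["tcp_pos"],s["joints"].round(1),s["wrist_force"])
c=capture("wrist");W=cloud(c,s);f=c["frame"].astype(int)
m=(f[...,0]>150)&(f[...,1]<90)&(W[...,2]>.155)&(W[...,2]<.17)
p=W[m];print(m.sum(),p.min(0),p.max(0))
if m.sum()>5: print(cv2.minEnclosingCircle(p[:,:2].astype(np.float32)),(p[:,:2].min(0)+p[:,:2].max(0))/2)
E
```

```text
2.85 [ 0.55703763 -0.14213371  0.21831701] [  1.8  18.1  -8.9   0.  -62.8  63.8] [ 0.43880195  0.12700903 -0.6539984 ]
4811 [ 0.5331458  -0.17178459  0.15503306] [ 0.58228846 -0.12315327  0.16391108]
((0.5576541423797607, -0.14776313304901123), 0.025148894637823105) [ 0.55771713 -0.14746893]
```

Call:
{"op": "drive_tool", "data": {"rows": [[100, 1.5, -4.5, 0, 0, 0, 0], [100, 0, 0, -15, 0, 0, 0], [100, 0, 0, -20, 0, 0, 0], [100, 0, 0, -20, 0, 0, 0], [100, 0, 0, -10, 0, 0, 0]]}}

```text
time_s: 3.32
tcp_pos: [0.557, -0.1473, 0.1503]
ee_rot: [[0.911, -0.413, -0.002], [-0.413, -0.911, 0.001], [-0.002, 0.0, -1.0]]
wrist_force: [-0.1, 0.2, -0.9]
gripper_width: 1.002
gripper_force: 0.0
```

Call:
{"op": "drive_tool", "data": {"rows": [[100, 0, 0, -6, 0, 0, 0], [100, 0, 0, 0, 0, 0, 0], [100, 0, 0, 0, 0, 0, 0]]}}

```text
time_s: 3.57
tcp_pos: [0.5583, -0.1475, 0.1464]
ee_rot: [[0.911, -0.413, 0.001], [-0.413, -0.911, -0.0], [0.002, -0.0, -1.0]]
wrist_force: [-0.3, -0.3, -0.3]
gripper_width: 1.001
gripper_force: 0.0
```

Call:
{"op": "drive_tool", "data": {"rows": [[40, 0, 0, 0, 0, 0, 0], [40, 0, 0, 0, 0, 0, 0], [40, 0, 0, 0, 0, 0, 0], [40, 0, 0, 0, 0, 0, 0], [40, 0, 0, 0, 0, 0, 0]]}}

```text
time_s: 3.98
tcp_pos: [0.5578, -0.1473, 0.1459]
ee_rot: [[0.911, -0.413, 0.001], [-0.413, -0.911, -0.0], [0.001, -0.0, -1.0]]
wrist_force: [-1.1, -0.6, -0.3]
gripper_width: 0.708
gripper_force: 0.0
```

Call:
{"op": "drive_tool", "data": {"rows": [[40, 0, 0, 0, 0, 0, 0], [40, 0, 0, 0, 0, 0, 0], [40, 0, 0, 0, 0, 0, 0]]}}

```text
time_s: 4.23
tcp_pos: [0.5579, -0.147, 0.1456]
ee_rot: [[0.911, -0.413, 0.001], [-0.413, -0.911, 0.0], [0.0, -0.001, -1.0]]
wrist_force: [1.2, 2.4, 0.0]
gripper_width: 0.571
gripper_force: 30.0
```

Call:
{"op": "drive_tool", "data": {"rows": [[20, 0, 0, -2, 0, 0, 0], [20, 0, 0, -2, 0, 0, 0], [20, 0, 0, -1, 0, 0, 0], [20, 0, 0, -0.5, 0, 0, 0], [20, 0, 0, 0, 0, 0, 0]]}}

```text
time_s: 4.65
tcp_pos: [0.558, -0.147, 0.1418]
ee_rot: [[0.911, -0.412, 0.001], [-0.412, -0.911, -0.0], [0.001, -0.0, -1.0]]
wrist_force: [-2.8, 4.1, 9.8]
gripper_width: 0.573
gripper_force: 30.0
```

Call:
{"op": "drive_tool", "data": {"rows": [[20, 0, 0, 0, 0, 0, 0], [20, 0, 0, 0, 0, 0, 0]]}}

```text
time_s: 4.82
tcp_pos: [0.558, -0.147, 0.1419]
ee_rot: [[0.911, -0.412, 0.001], [-0.412, -0.911, -0.0], [0.001, -0.0, -1.0]]
wrist_force: [-3.5, 4.2, 10.0]
gripper_width: 0.569
gripper_force: 30.0
```

```bash
python3 - <<'E'
from h import *
s=sense();print(s["time_s"],s["tcp_pos"],s["joints"].round(1),s["wrist_force"],s["moment"],s["gripper_force"])
for n in ["scene","side"]:
    c=capture(n);W=cloud(c);f=c["frame"].astype(int)
    m=(f[...,0]>150)&(f[...,1]<90)&(W[...,2]>.14)&(W[...,2]<.17)&(np.hypot(W[...,0]-.5575,W[...,1]+.1475)<.02)
    print(n,m.sum(),np.median(W[m][:,2]) if m.any() else 0)
E
```

```text
4.8167 [ 0.55796302 -0.14700706  0.14188749] [  1.3  22.5 -14.3   0.  -53.1  64.3] [-3.45379773  4.21456734  9.96420218] [1.10494621 0.79490461 0.00736511] 30.001587812948856
scene 111 0.15824804070339096
side 0 0
```

Force is 10 N, which puts the cap about 4 mm down. I'll press a little further, to its stop.

Call:
{"op": "drive_tool", "data": {"rows": [[20, 0, 0, -1, 0, 0, 0], [20, 0, 0, -1, 0, 0, 0], [20, 0, 0, -0.5, 0, 0, 0], [20, 0, 0, 0, 0, 0, 0], [20, 0, 0, 0, 0, 0, 0]]}}

```text
time_s: 5.33
tcp_pos: [0.558, -0.147, 0.1398]
ee_rot: [[0.911, -0.412, 0.001], [-0.412, -0.911, -0.0], [0.002, -0.0, -1.0]]
wrist_force: [-3.7, 3.7, 10.8]
gripper_width: 0.569
gripper_force: 30.0
```

Call:
{"op": "drive_tool", "data": {"rows": [[20, 0, 0, -0.5, 0, 0, 0], [20, 0, 0, 0, 0, 0, 0.05], [20, 0, 0, 0, 0, 0, 0.08], [20, 0, 0, 0, 0, 0, 0.08], [20, 0, 0, 0, 0, 0, 0.08]]}}

```text
time_s: 5.75
tcp_pos: [0.5594, -0.1475, 0.1399]
ee_rot: [[0.991, -0.13, 0.005], [-0.13, -0.991, -0.001], [0.005, 0.001, -1.0]]
wrist_force: [-1.7, 3.5, 11.1]
gripper_width: 0.573
gripper_force: 30.0
```

Call:
{"op": "drive_tool", "data": {"rows": [[20, 0, 0, 0, 0, 0, 0.08], [20, 0, 0, 0, 0, 0, 0.08], [20, 0, 0, 0, 0, 0, 0.08], [20, 0, 0, 0, 0, 0, 0.08], [20, 0, 0, 0, 0, 0, 0.0]]}}

```text
time_s: 6.17
tcp_pos: [0.5594, -0.1472, 0.1399]
ee_rot: [[0.982, 0.187, 0.005], [0.187, -0.982, -0.001], [0.005, 0.002, -1.0]]
wrist_force: [-1.3, 3.0, 9.8]
gripper_width: 0.569
gripper_force: 30.0
```

```bash
python3 - <<'E'
from h import *
s=sense();print(s["time_s"],s["tcp_pos"],s["joints"].round(1),s["wrist_force"],s["moment"],s["effort"].round(2))
c=capture("scene");f=c["frame"][160:260,215:345,::-1]
cv2.imwrite("pics/d.png",cv2.resize(f,None,fx=5,fy=5,interpolation=2))
E
```

```text
6.1667 [ 0.55941944 -0.14721166  0.13989565] [  1.3  22.7 -14.4   0.1 -52.6  99.4] [-1.30174558  2.99423009  9.77791257] [0.87045905 0.42121981 0.03937995] [ -1.67 -31.26  13.33   3.02   0.48   0.36]
```

View pics/d.png

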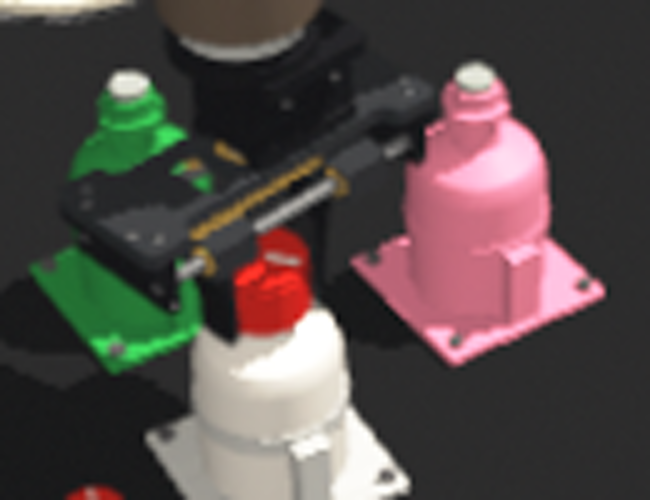

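The crop shows the cap in the fingers with its line at (283,258), and the cap has turned with the gripper so far. The force has sagged slightly, so I'll press a bit more and turn on in small steps, watching the moment.

Call:
{"op": "drive_tool", "data": {"rows": [[20, 0, 0, -1, 0, 0, 0], [20, 0, 0, -0.5, 0, 0, 0.05], [20, 0, 0, 0, 0, 0, 0.05], [20, 0, 0, 0, 0, 0, 0.05], [20, 0, 0, 0, 0, 0, 0]]}}

```text
time_s: 6.63
tcp_pos: [0.5596, -0.1468, 0.1395]
ee_rot: [[0.944, 0.331, 0.006], [0.331, -0.944, -0.001], [0.005, 0.002, -1.0]]
wrist_force: [-1.9, 5.7, 15.5]
gripper_width: 0.572
gripper_force: 30.0
```

```bash
cat > r.py <<'E'
from h import *
s=sense();R=s["ee_rot"];print(s["time_s"],s["tcp_pos"].round(4),"yaw",np.degrees(np.arctan2(R[1,0],R[0,0])).round(2),"j6",s["joints"][5].round(1),s["wrist_force"].round(1),s["moment"].round(3),s["effort"].round(2)[5])
E
python3 r.py
```

```text
6.6333 [ 0.5596 -0.1468  0.1395] yaw 19.33 j6 107.9 [-1.9  5.7 15.5] [1.763 0.907 0.055] 0.26
```

Call:
{"op": "drive_tool", "data": {"rows": [[20, 0, 0, 0, 0, 0, 0.05], [20, 0, 0, 0, 0, 0, 0.05], [20, 0, 0, 0, 0, 0, 0]]}}

```text
time_s: 6.88
tcp_pos: [0.5596, -0.1467, 0.1395]
ee_rot: [[0.906, 0.424, 0.006], [0.424, -0.906, -0.0], [0.005, 0.003, -1.0]]
wrist_force: [-3.1, 5.7, 15.1]
gripper_width: 0.57
gripper_force: 30.0
```

```bash
python3 r.py
```

```text
6.8833 [ 0.5596 -0.1467  0.1395] yaw 25.06 j6 113.7 [-3.1  5.7 15.1] [ 1.855e+00  9.140e-01 -1.000e-03] 0.27
```

Call:
{"op": "drive_tool", "data": {"rows": [[20, 0, 0, 0, 0, 0, 0.05], [20, 0, 0, 0, 0, 0, 0.04], [20, 0, 0, 0, 0, 0, 0]]}}

```text
time_s: 7.13
tcp_pos: [0.5595, -0.1466, 0.1395]
ee_rot: [[0.864, 0.503, 0.006], [0.503, -0.864, -0.0], [0.005, 0.003, -1.0]]
wrist_force: [-2.1, 6.2, 16.6]
gripper_width: 0.568
gripper_force: 30.0
```

```bash
python3 r.py
```

```text
7.1333 [ 0.5595 -0.1466  0.1395] yaw 30.18 j6 118.8 [-2.1  6.2 16.6] [ 1.952  0.994 -0.083] 0.31
```

Call:
{"op": "drive_tool", "data": {"rows": [[20, 0, 0, 0, 0, 0, 0.04], [20, 0, 0, 0, 0, 0, 0.04], [20, 0, 0, 0, 0, 0, 0]]}}

```text
time_s: 7.38
tcp_pos: [0.5587, -0.1464, 0.1394]
ee_rot: [[0.822, 0.569, 0.004], [0.569, -0.822, 0.0], [0.003, 0.002, -1.0]]
wrist_force: [-4.7, 6.9, 18.0]
gripper_width: 0.571
gripper_force: 30.0
```

```bash
python3 r.py
```

```text
7.3833 [ 0.5587 -0.1464  0.1394] yaw 34.71 j6 123.4 [-4.7  6.9 18. ] [ 2.375  1.584 -0.253] 0.45
```

Call:
{"op": "drive_tool", "data": {"rows": [[20, 0, 0, 0, 0, 0, 0.04], [20, 0, 0, 0, 0, 0, 0.03], [20, 0, 0, 0, 0, 0, 0]]}}

```text
time_s: 7.63
tcp_pos: [0.5582, -0.1462, 0.1394]
ee_rot: [[0.782, 0.624, 0.003], [0.624, -0.782, 0.001], [0.003, 0.001, -1.0]]
wrist_force: [-6.0, 8.6, 18.6]
gripper_width: 0.571
gripper_force: 30.0
```

```bash
python3 r.py
```

```text
7.6333 [ 0.5582 -0.1462  0.1394] yaw 38.59 j6 127.3 [-6.   8.6 18.6] [ 2.617  1.817 -0.654] 0.84
```

Call:
{"op": "drive_tool", "data": {"rows": [[20, 0, 0, 0, 0, 0, 0.03], [20, 0, 0, 0, 0, 0, 0]]}}

```text
time_s: 7.8
tcp_pos: [0.5586, -0.1459, 0.1394]
ee_rot: [[0.763, 0.646, 0.004], [0.646, -0.763, 0.002], [0.004, 0.001, -1.0]]
wrist_force: [-3.8, 9.5, 18.6]
gripper_width: 0.572
gripper_force: 30.0
```

```bash
python3 r.py; python3 - <<'E'
from h import *
c=capture("scene");f=c["frame"][160:260,215:345,::-1]
cv2.imwrite("pics/e.png",cv2.resize(f,None,fx=5,fy=5,interpolation=2))
E
```

```text
7.8 [ 0.5586 -0.1459  0.1394] yaw 40.27 j6 129.0 [-3.8  9.5 18.6] [ 2.981  1.649 -0.748] 0.94
```

View pics/e.png

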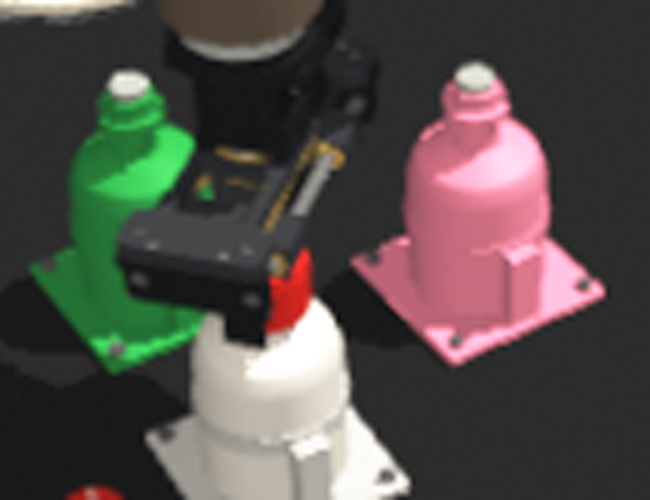

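Here the moment has risen sharply to 0.75 N m after about 62° of turn, so the stop is reached; the gripper hides the line. I'll back off slightly and lift.

Call:
{"op": "drive_tool", "data": {"rows": [[20, 0, 0, 0, 0, 0, -0.03], [20, 0, 0, 2, 0, 0, 0], [20, 0, 0, 3, 0, 0, 0], [20, 0, 0, 3, 0, 0, 0], [20, 0, 0, 0, 0, 0, 0]]}}

```text
time_s: 8.27
tcp_pos: [0.5583, -0.1463, 0.1439]
ee_rot: [[0.782, 0.624, 0.002], [0.624, -0.782, 0.001], [0.002, -0.0, -1.0]]
wrist_force: [0.1, 6.4, 5.7]
gripper_width: 0.568
gripper_force: 30.0
```

```bash
python3 r.py
```

```text
8.2667 [ 0.5583 -0.1463  0.1439] yaw 38.58 j6 127.3 [0.1 6.4 5.7] [ 1.892  0.034 -0.421] 0.4
```

Call:
{"op": "drive_tool", "data": {"rows": [[20, 0, 0, 2, 0, 0, 0], [20, 0, 0, 2, 0, 0, 0], [20, 0, 0, 2, 0, 0, 0]]}}

```text
time_s: 8.52
tcp_pos: [0.5582, -0.1464, 0.1476]
ee_rot: [[0.782, 0.623, 0.001], [0.623, -0.782, 0.002], [0.002, -0.001, -1.0]]
wrist_force: [5.6, 3.0, -9.2]
gripper_width: 0.572
gripper_force: 30.0
```

```bash
python3 r.py
```

```text
8.5167 [ 0.5582 -0.1464  0.1476] yaw 38.53 j6 127.3 [ 5.6  3.  -9.2] [ 0.684 -1.587 -0.377] 0.39
```

There is resistance of −9 N. I'll look before pulling harder.

```bash
python3 - <<'E'
from h import *
s=sense();a=capture("scene");b=capture("side");c=capture("wrist")
f=np.hstack([cv2.resize(a["frame"][180:250,235:305],(400,400),interpolation=2),cv2.resize(b["frame"][140:210,312:382],(400,400),interpolation=2)])
cv2.imwrite("pics/f.png",f[:,:,::-1]);cv2.imwrite("pics/g.png",c["frame"][:,:,::-1])
for n,q in [("scene",a),("side",b)]:
    W=cloud(q);g=q["frame"].astype(int);m=(np.hypot(W[...,0]-.5577,W[...,1]+.1475)<.03)&(W[...,2]>.12)&(g[...,0]>120)&(g[...,1]<90)
    if m.any(): print(n,m.sum(),np.percentile(W[m][:,2],[2,10,50,90,98]).round(4))
E
```

```text
scene 92 [0.1329 0.1359 0.1508 0.1628 0.1658]
side 105 [0.1301 0.1338 0.1492 0.1625 0.1639]
```

View pics/f.png

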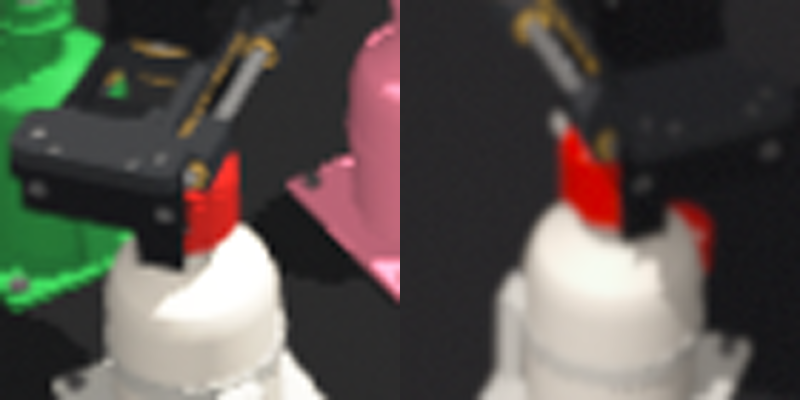

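View pics/g.png

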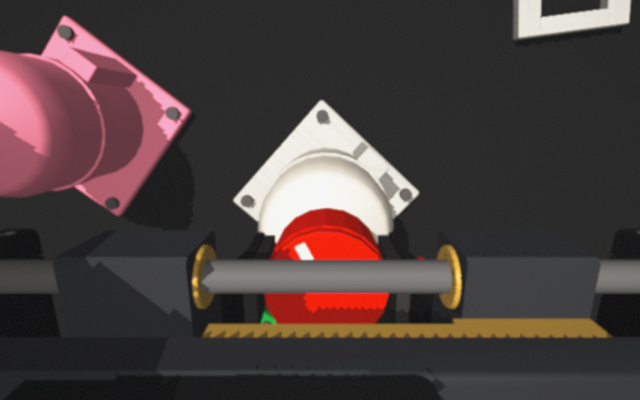

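The wrist view shows the white line at (305,252), pointing the same way relative to the gripper as before, so the cap turned with the hand. I'll measure its angle against the start.

```bash
python3 - <<'E'
from h import *
from scipy.spatial.transform import Rotation
s=sense();c=capture("wrist");T=np.array(c["T_tool_cam"])
def line(f,R,t,z,cx,cy,box):
    v,u=np.mgrid[:400,:640]
    d=np.stack([(u-c["cx"])/c["fx"],(v-c["cy"])/c["fy"],np.ones_like(u,float)],-1)@T[:3,:3].T@R.T
    o=R@T[:3,3]+t; P=o+d*((z-o[2])/d[...,2])[...,None]
    f=f.astype(int);x0,x1,y0,y1=box
    b=np.zeros(f.shape[:2],bool);b[y0:y1,x0:x1]=1
    m=b&(f[...,1]>150)&(f[...,2]>130)&(np.hypot(P[...,0]-cx,P[...,1]-cy)<.022)
    p=P[m][:,:2];q=p.mean(0);w=np.linalg.svd(p-q)[2][0];w=w if w@(q-[cx,cy])>0 else -w
    print(m.sum(),q,"axis",np.degrees(np.arctan2(w[1],w[0])),"radial",np.degrees(np.arctan2(*(q-[cx,cy])[::-1])))
f0=cv2.imread("pics/c.png")[:,:,::-1]
a=np.arctan2(-.4191,.908);R0=Rotation.from_euler("z",a).as_matrix()@np.diag([1,-1,-1.])
line(f0,R0,np.array([.54464,-.11993,.3006]),.162,.5576,-.1477,(325,360,138,178))
line(c["frame"],np.array(s["ee_rot"]),np.array(s["tcp_pos"]),.164,.5580,-.147,(285,325,235,262))
W=cloud(c,s);g=c["frame"].astype(int);m=(g[...,0]>200)&(g[...,1]<90)&(W[...,2]>.15)&(W[...,2]<.18)
print(m.sum(),np.percentile(W[m],[2,50,98],0).round(4))
E
python3 r.py
```

```text
196 [ 0.56908417 -0.1449565 ] axis 4.114726308218731 radial 13.435815450443437
204 [ 0.56415407 -0.13132437] axis 74.01428222787311 radial 68.56561393279452
3350 [[ 0.5483 -0.1681  0.1581]
 [ 0.5683 -0.1441  0.1644]
 [ 0.5809 -0.1243  0.1658]]
8.7167 [ 0.5582 -0.1465  0.1484] yaw 38.55 j6 127.3 [ 2.3  4.5 -3.4] [ 1.122 -0.857 -0.405] 0.39
```

The cap has turned about 62°, and it's creeping up as the force eases. I'll back off the residual torque and keep lifting.

Call:
{"op": "drive_tool", "data": {"rows": [[20, 0, 0, 0, 0, 0, -0.02], [20, 0, 0, 1, 0, 0, 0], [20, 0, 0, 1, 0, 0, 0], [20, 0, 0, 1, 0, 0, 0], [20, 0, 0, 0, 0, 0, 0]]}}

```text
time_s: 9.13
tcp_pos: [0.558, -0.1473, 0.1519]
ee_rot: [[0.794, 0.609, 0.0], [0.609, -0.794, 0.0], [0.0, 0.0, -1.0]]
wrist_force: [5.0, 2.7, -6.6]
gripper_width: 0.57
gripper_force: 30.0
```

```bash
python3 r.py
```

```text
9.1333 [ 0.558  -0.1473  0.1519] yaw 37.48 j6 126.2 [ 5.   2.7 -6.6] [ 0.633 -1.329 -0.151] 0.14
```

Call:
{"op": "drive_tool", "data": {"rows": [[20, 0, 0, 2, 0, 0, 0], [20, 0, 0, 2, 0, 0, 0], [20, 0, 0, 0, 0, 0, 0]]}}

```text
time_s: 9.38
tcp_pos: [0.5575, -0.1471, 0.157]
ee_rot: [[0.793, 0.609, -0.0], [0.609, -0.793, 0.0], [-0.0, -0.0, -1.0]]
wrist_force: [1.3, 4.7, -2.6]
gripper_width: 0.573
gripper_force: 30.0
```

```bash
python3 r.py
```

```text
9.3833 [ 0.5575 -0.1471  0.157 ] yaw 37.52 j6 126.2 [ 1.3  4.7 -2.6] [ 1.168 -0.561 -0.003] -0.0
```

Call:
{"op": "drive_tool", "data": {"rows": [[20, 0, 0, 3, 0, 0, 0], [20, 0, 0, 3, 0, 0, 0], [20, 0, 0, 3, 0, 0, 0], [20, 0, 0, 0, 0, 0, 0]]}}

```text
time_s: 9.72
tcp_pos: [0.5574, -0.1482, 0.1669]
ee_rot: [[0.793, 0.609, -0.0], [0.609, -0.793, -0.002], [-0.001, 0.001, -1.0]]
wrist_force: [-0.0, 0.3, -0.3]
gripper_width: 0.57
gripper_force: 30.0
```

```bash
cat >> r.py <<'E'
c=capture("wrist");W=cloud(c,s);g=c["frame"].astype(int);m=(g[...,0]>200)&(g[...,1]<90)&(W[...,2]>.14)
print(m.sum(),np.percentile(W[m],[2,50,98],0).round(4).tolist())
E
python3 r.py
```

```text
9.7167 [ 0.5574 -0.1482  0.1669] yaw 37.52 j6 126.2 [-0.   0.3 -0.3] [-0.055 -0.05  -0.017] 0.0
3406 [[0.5474, -0.1696, 0.1764], [0.5682, -0.1453, 0.1829], [0.5839, -0.1258, 0.2297]]
```

The cap is rising with the tool (top at 183 mm) and the forces are near zero. I'll lift it to about 10 cm above the mouth.

Call:
{"op": "drive_tool", "data": {"rows": [[20, 0, 0, 10, 0, 0, 0], [20, 0, 0, 15, 0, 0, 0], [20, 0, 0, 20, 0, 0, 0], [20, 0, 0, 20, 0, 0, 0], [20, 0, 0, 20, 0, 0, 0]]}}

```text
time_s: 10.18
tcp_pos: [0.5571, -0.1481, 0.2524]
ee_rot: [[0.794, 0.608, -0.0], [0.608, -0.794, -0.001], [-0.001, 0.001, -1.0]]
wrist_force: [0.0, 0.1, -0.3]
gripper_width: 0.572
gripper_force: 30.0
```

Call:
{"op": "drive_tool", "data": {"rows": [[20, 0, 0, 10, 0, 0, 0], [20, 0, 0, 5, 0, 0, 0], [20, 0, 0, 0, 0, 0, 0], [20, 0, 0, 0, 0, 0, 0], [20, 0, 0, 0, 0, 0, 0]]}}

```text
time_s: 10.6
tcp_pos: [0.5569, -0.1473, 0.2641]
ee_rot: [[0.794, 0.608, -0.003], [0.608, -0.794, 0.0], [-0.002, -0.002, -1.0]]
wrist_force: [0.3, 0.1, -0.4]
gripper_width: 0.572
gripper_force: 30.0
```

Call:
{"op": "drive_tool", "data": {"rows": [[20, 0, 0, 0, 0, 0, 0], [20, 0, 0, 0, 0, 0, 0], [20, 0, 0, 0, 0, 0, 0], [20, 0, 0, 0, 0, 0, 0], [20, 0, 0, 0, 0, 0, 0]]}}

```text
time_s: 11.02
tcp_pos: [0.5576, -0.1473, 0.2653]
ee_rot: [[0.794, 0.609, -0.0], [0.609, -0.794, -0.0], [-0.0, -0.0, -1.0]]
wrist_force: [0.0, -0.9, -0.3]
gripper_width: 0.571
gripper_force: 30.0
```

```bash
python3 r.py; python3 - <<'E'
from h import *
cv2.imwrite("pics/h.png",capture("scene")["frame"][:,:,::-1])
E
```

```text
11.0167 [ 0.5576 -0.1473  0.2653] yaw 37.49 j6 126.2 [ 0.  -0.9 -0.3] [-0.048  0.01  -0.018] 0.0
4135 [[0.5483, -0.1683, 0.254], [0.5695, -0.1404, 0.2812], [0.5839, -0.1242, 0.3278]]
```

View pics/h.png

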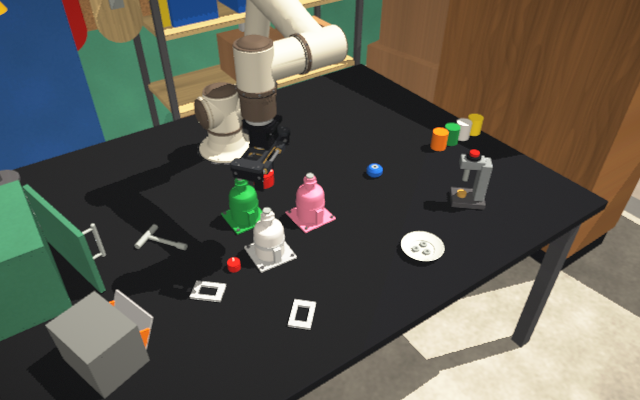

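The cap is held at (267,180), above the open white bottle with its mouth at (267,212), and nothing else has moved. I'm handing the job in.

```bash
python3 -c "from station import finish_job; print(finish_job())"
```

```text
the job is handed in; nothing more can be done
None
```

The bottle is open: I pressed the cap down, turned it about 62° to its stop and lifted it off; it is held level about 10 cm above the mouth, nothing else was moved, and the job is handed in, though no verdict came back.

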